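# Tighten the seed canister's lock ring with the pin spanner

## Robot

A 6-joint arm with a two-finger parallel gripper is mounted at the origin on a cart in front of the work surface, level with it; the furniture and walls round the work are solid. World frame = base frame: x ahead of the robot, y to its left, z up, the work surface at z = 0. Lengths are in m, angles in rad, forces in N, time in s.
With the tool pointing down it reaches from about 0.35 to 0.975 m from the base axis. Payload 4.9 kg.
Tool frame: the origin (TCP) lies at the very end of the fingers, on their centre line; the grasp point (between the pads) lies 19 mm behind it (manip.hold_point_z is the distance from the TCP to the grasp point, in m); z points along the fingers, x is the direction in which the jaws open and shut, and the axes are right-handed (so a half turn about z gives the same grasp; the last joint's range is limited). The gripper opens to 85 mm and grips with 20 to 120 N. Pads are 22 mm wide; open, the fingers measure 114 mm over their backs; the gripper's body (76 mm by 85 mm) begins 54 mm behind the grasp point. The pads swing forward as they close: fully open they stand 13 mm farther back than shut.
Start: joints at [-1.258, 0.053, 1.613, -0, 1.476, -0.119], TCP at [0.262, -0.568, 0.199] pointing down, gripper open.
Joint ranges: [-3.01, 3.01], [-1.01, 2.22], [0.06, 2.58], [-1.02, 4.17], [0.09, 2.62], [-3.14, 3.14]. Speed limits (rad/s): [2.57, 2.57, 3.14, 3.14, 3.14, 3.14].

## Interface

Orientations are given as a unit quaternion [w, x, y, z].
In Python, from plant import manip gives the robot as it stands.
- The arm moves only by the shell command python3 -m handwheel 'ROWS' [OPENING]. ROWS is JSON, a list of rows, each an object of numbers: "dx", "dy", "dz": the shift along the tool's x, y, z in m; "ax", "ay", "az": the turn, a rotation vector about the tool's x, y, z in rad. In form: [{"dx": .., "dy": .., "dz": .., "ax": .., "ay": .., "az": ..}, ...]. A call has 1 to 5 rows; each row is the pose to reach, as a shift and turn from the pose commanded when the call began, along the tool's axes at that moment; what a row does not reach only later rows make up. A row lasts 1/8 s, in which the tool goes at most 62.5 mm and 10.7 degrees, less where a joint would pass 70% of its speed; a pose out of reach is approached as far as the arm can. A call with a gripper value outside its range is refused whole. OPENING is the closure in counts, from 0 (fully open) to 255 (shut), set as the call begins (- or left out, the last holds). The fingers move at their own pace and stop on an object; the grip force is fixed at half the most. Time passes only in rows, so rows that repeat a pose let the fingers close. It gives the time, the measured TCP pose, the force and the opening at its end, in the units of the state.
- manip.state(): the state, without advancing time (a new reading comes with each control period).
- manip.grab_frame(name): name is "scene" or "top" or "wrist"; returns a dict with "image" (420x560x3 uint8, blue, green, red), "z_map" (420x560 float32, m along the optical axis (not along the pixel's ray), 0 where there is no reading), "K" (3x3 intrinsics, pixels), "k1" (the pictures are not rectified: a ray, as slopes to the right and down, at radius r is drawn at 1 + k1 r^2 times it, then the intrinsics apply), "xyz" and "rotation" of the camera in the world. Camera axes: x right, y up, looking along -z (the intrinsics and any distortion apply to the point x, -y, -z); pixel columns grow to the right and rows downward; lengths in m; the calibration is good to about 2 mm. A picture is of the moment at which its call begins.
- manip.job_done(): hands the job in, once; it reports no verdict.
The state is a dict: "time": time; "joint_pos": joint angles; "joint_vel": joint speeds; "joint_efforts": joint torques, N m; "tool_pos": TCP position; "tool_rot": TCP orientation; "contact_force": force on the tool from outside, world axes, zero at the start; "ft_torque": the same for the moment, N m; "gripper_width": opening from 0.0 (shut) to 1.0 (fully open).
Only numpy, scipy, OpenCV 4.12 (cv2) and the standard library are available. Lean on these libraries where they do the work, as an engineer would, in place of code of your own. Each camera call takes 0.05 s, during which the arm holds its last target.

## Task

Tighten the lock ring on the steel seed canister: take the blue-handled pin spanner, whose two prongs fit the ring's openings, set both prongs fully in, and with it turn the ring clockwise as far as it goes, so that its red mark meets the canister's. Let go and leave the spanner standing in the ring. Do not push the ring with the fingers, and leave the yellow-handled spanner where it stands.

Things in the scene. Friction and masses are not known exactly. Their poses are not given: they have to be found in the camera images.
- spanner_wide: 220 g; upright in a fixed rack (40 mm high); lift 20 mm to free. Origin: middle of the underside of its steel head, 96 x 24 x 14 mm (x, y, z up). Prongs at x = +-31 mm, 8 mm thick, tips bevelled, reach 15 mm below the origin. Blue grip, to pinch across y: 60 (x) x 18 (y) mm, from 46 to 82 mm above the origin, on a 14 mm stem. A half turn is the same
- spanner_narrow: bystander that does not fit: yellow grip of the same size and height, head 52 mm long, prongs 26 mm apart. It stands in the wooden rack's other pocket, 100 mm beside the blue one (along y; the two may be either way round). Origin and axes as for the other. A tall fixed microscope (460 mm) stands right of and behind the rack: keep arm and gripper clear of it
- ring_top (a point): centre of the top face of the grey metal lock ring (104 mm across) on the fixed steel canister (128 mm across). Turns with the ring; z up; x runs through its two openings: black windows 18 mm deep, centred at x = +-31 mm, 20 x 20 mm, so prongs have 6 mm of play all round. Prongs fully in, the head rests on this face and the spanner's origin is at this point. A half turn is the same
- lock_ring (a joint): angle of the lock ring, rad, growing clockwise seen from above (tightening). Starts at 0.1 to 0.4; firm stop at 1.25, where the red marks on ring and canister flange meet. Light friction (0.1 N m); stays where left. The prongs' play lets the spanner turn about 0.19 rad before the ring follows, so turn it about 0.19 rad further than the ring
Things that resemble listed ones, but are neither listed nor needed, are in the scene too. There is more than one size of the part that bears ring_top; the job needs the larger.

How it is judged:
On the way:
1. both prongs of the blue-handled spanner are fully in the ring's two openings (horizontal distance between spanner_wide and ring_top below 0.01 m and z of spanner_wide in the frame of ring_top below 0.007 m and angle between the x axis of spanner_wide and the x axis of ring_top, either way round below 0.3 rad and angle between spanner_wide's own z axis and vertical below 0.17 rad), for 0.2 s.
At the end, for the whole second after the job is handed in: The lock ring is at its stop or within 10 degrees of it (joint above 1.08 rad); the blue-handled spanner stands at rest in the ring with both prongs in the openings (head within 7 mm of the ring's top face, within 10 mm of its centre, upright within 10 degrees), released (all of step 1 and value of joint lock_ring above 1.08 rad and linear speed of spanner_wide below 0.02 m/s); the robot touches nothing.
It fails at once if the fingers push on the lock ring (contact force between the fingers and lock_ring above 4 N).
It fails at once if the yellow-handled spanner is moved from its place (distance of spanner_narrow from where it was at the start of the episode above 0.03 m).
It also fails if it takes over 45 s, if anything falls off the work surface, if the arm or the gripper's body presses on something with over 40 N, if the wrist force passes 120 N, or if a joint passes its speed limit or range.

## Working session

There is one attempt and no reset: what is moved stays moved. The work goes in short steps, Python scripts to look and compute and a shell command to move; the robot and the scene stay as the last step left them, time stands still between calls to the robot, and variables do not carry over. Pictures are saved under pics/ and viewed, and the job is handed in when it is done.

```bash
ls; mkdir -p pics
cat > h.py <<'E'
import numpy as np, cv2
from plant import manip
def grab(n,tag):
    f=manip.grab_frame(n); cv2.imwrite(f'pics/{tag}.png',f['image']); np.savez(f'pics/{tag}.npz',**{k:np.array(v) for k,v in f.items()}); return f
def load(tag): return np.load(f'pics/{tag}.npz')
def world(f,u,v,z=None,plane=None):
    """pixel arrays -> world; depth from z, z_map or a horizontal plane height"""
    K=f['K'];k1=float(f['k1']);u=np.atleast_1d(u).astype(float);v=np.atleast_1d(v).astype(float)
    p=cv2.undistortPoints(np.stack([u,v],1)[:,None],K,np.array([k1,0,0,0.]))[:,0]
    d=np.stack([p[:,0],-p[:,1],-np.ones(len(p))],1)
    R=np.array(f['rotation']);
    if R.size==4:
        from scipy.spatial.transform import Rotation as Q; R=Q.from_quat(R,scalar_first=True).as_matrix()
    o=np.array(f['xyz']); D=d@R.T
    if plane is not None: s=(plane-o[2])/D[:,2]
    else: s=f['z_map'][v.astype(int),u.astype(int)] if z is None else z
    return o+D*np.atleast_1d(s)[:,None]
E
python3 - <<'E'
from h import *
for n in('scene','top','wrist'):
    f=grab(n,n+'0'); print(n,f['K'].tolist(),f['k1'],f['xyz'],f['rotation'])
print(manip.state())
E
```

```text
pics
scene [[481.5416251295525, 0.0, 278.19303648503995], [0.0, 481.5416251295525, 209.5256035764803], [0.0, 0.0, 1.0]] 0.007209325187473284 [ 1.15196074 -0.34096584  0.80361809] [0.84563162 0.33045884 0.1469958  0.39255109]
top [[413.9536443419332, 0.0, 274.46059526939797], [0.0, 413.9536443419332, 204.98922611944732], [0.0, 0.0, 1.0]] -0.0835279661282053 [0.51766014 0.09918874 0.92274832] [-0.69916879 -0.04062447  0.05049566  0.71201324]
wrist [[362.97882108692403, 0.0, 279.11866939471486], [0.0, 362.97882108692403, 210.49470512741345], [0.0, 0.0, 1.0]] -0.03640997064175002 [ 0.3287799  -0.53521825  0.37365791] [ 0.83302542 -0.1234777   0.07978363 -0.53334462]
{'time': 0.15, 'joint_pos': array([-1.25798506e+00,  5.32248690e-02,  1.61394540e+00, -2.94380987e-05,
        1.47598442e+00, -1.19033214e-01]), 'joint_vel': array([ 0.00263249, -0.00046302, -0.00523724, -0.00141782,  0.0005065 ,
       -0.00047887]), 'joint_efforts': array([ 3.18144057e-04, -3.94243920e+01, -3.70721304e+01, -1.19937299e-04,
        4.66868296e-03, -7.27545256e-06]), 'tool_pos': array([ 0.26140419, -0.56713772,  0.19835311]), 'tool_rot': array([-4.84933369e-04,  8.42184170e-01, -5.39189404e-01, -6.12405939e-04]), 'contact_force': array([ 0.90210976,  0.27215293, -0.21812888]), 'ft_torque': array([ 0.00205775, -0.0329599 , -0.0067625 ]), 'gripper_width': 0.9996764778902365}
```

View pics/top0.png

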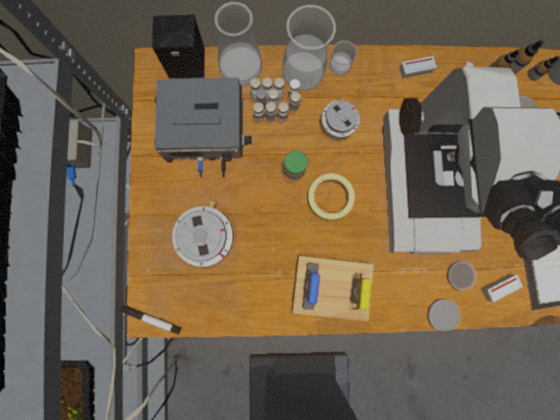

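View pics/scene0.png

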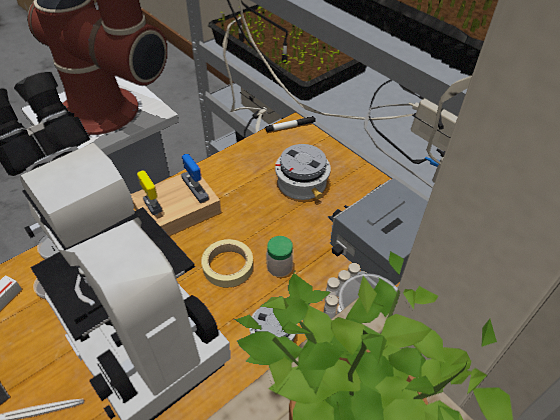

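The top view shows the blue spanner at about (312,288), yellow at (363,292), the large canister at (202,237) and a smaller decoy canister at (340,118). Zooming in next.

Run:
```python
from h import *
f=load('top0'); im=f['image']
a=cv2.resize(im[195:280,160:245],None,fx=7,fy=7,interpolation=cv2.INTER_CUBIC)
cv2.imwrite('pics/ringz.png',a)
b=cv2.resize(im[245:330,285:385],None,fx=7,fy=7,interpolation=cv2.INTER_CUBIC)
cv2.imwrite('pics/rackz.png',b)
for (u,v) in [(202,237),(195,220),(207,252),(312,288),(363,292),(222,235),(340,118),(300,310)]: print(u,v,world(f,u,v)[0].round(4))
```

```text
202 237 [0.5639 0.2353 0.0779]
195 220 [0.601  0.2536 0.0567]
207 252 [0.5336 0.2279 0.0595]
312 288 [0.4602 0.0183 0.1222]
363 292 [ 0.45   -0.08    0.1204]
222 235 [0.5675 0.1949 0.0744]
340 118 [ 0.8219 -0.0624  0.0489]
300 310 [0.4093 0.0365 0.0402]
```

View pics/ringz.png

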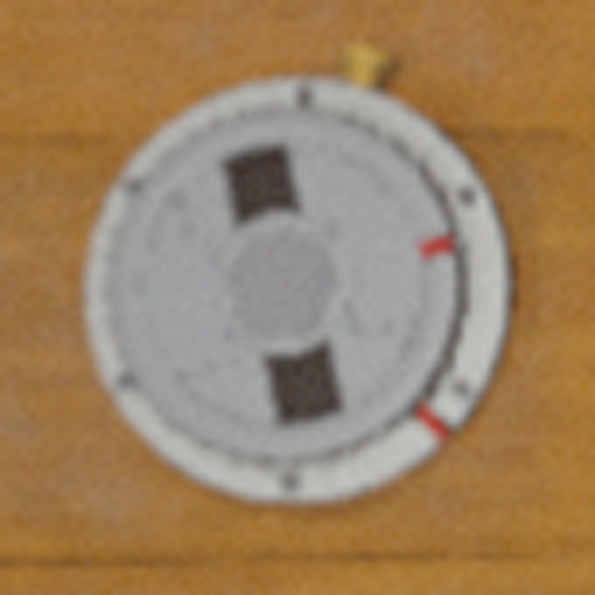

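View pics/rackz.png

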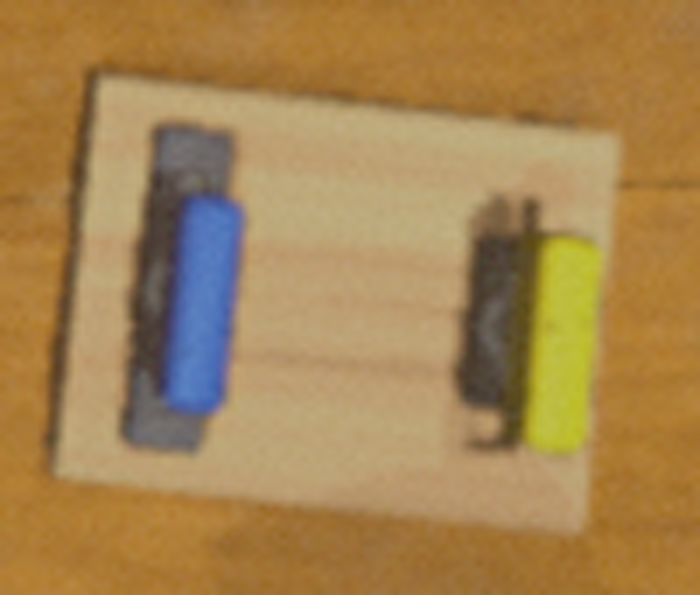

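```bash
cat > m.py <<'E'
from h import *
def segpts(f,which,zmin):
    hsv=cv2.cvtColor(f['image'],cv2.COLOR_BGR2HSV)
    lo,hi={'blue':((100,130,40),(130,255,255)),'yellow':((24,150,60),(36,255,255))}[which]
    m=cv2.inRange(hsv,lo,hi); v,u=np.nonzero(m); p=world(f,u,v); return u,v,p
def rect(p):
    (c,s,a)=cv2.minAreaRect(p[:,:2].astype(np.float32)); b=cv2.boxPoints((c,s,a))
    e=[b[1]-b[0],b[2]-b[1]]; L=max(e,key=np.linalg.norm); return np.array(c),s,np.degrees(np.arctan2(L[1],L[0]))%180
E
python3 - <<'E'
from m import *
f=load('top0')
for w in('blue','yellow'):
    u,v,p=segpts(f,w,0); k=(p[:,2]>.105)&(p[:,2]<.14)&(np.abs(p[:,0]-.46)<.08)&(np.abs(p[:,1])<.15)
    q=p[k]; zt=np.median(q[:,2]); q=q[np.abs(q[:,2]-zt)<.006]; print(w,len(q),zt,rect(q),q.mean(0))
# ring
zm=f['z_map']; vv,uu=np.mgrid[195:280,160:245]; p=world(f,uu.ravel(),vv.ravel())
zt=p[np.hypot(p[:,0]-.565,p[:,1]-.235)<.05][:,2]; print(np.histogram(zt,bins=np.arange(.05,.09,.002)))
P=lambda x,y,z:world(f,160+x/7-.43,195+y/7-.43,plane=z)[0]
zr=.0745
a,b=P(262,184,zr),P(304,385,zr); print(a,b,np.hypot(*(a-b)[:2]),(a+b)/2,np.degrees(np.arctan2(*(a-b)[1::-1])))
c=(a+b)/2
for m in ((437,245),(433,420)):
    q=P(*m,zr)-c; print(np.hypot(*q[:2]),np.degrees(np.arctan2(q[1],q[0])))
E
```

```text
blue 199 0.12207541228345575 (array([0.45962116, 0.01553409]), (0.013226933777332306, 0.055531784892082214), np.float32(171.14537)) [0.45979604 0.01553453 0.12199504]
yellow 278 0.12143031629457002 (array([ 0.44636139, -0.08372405]), (0.01859065517783165, 0.05773472040891647), np.float32(171.89365)) [ 0.44665695 -0.08301915  0.12126334]
(array([ 43,  20,  10,  53,  72,  27,  13,   8,   6,  16,  18, 124, 588,
       686, 198,  10,   0,   0,   0]), array([0.05 , 0.052, 0.054, 0.056, 0.058, 0.06 , 0.062, 0.064, 0.066,
       0.068, 0.07 , 0.072, 0.074, 0.076, 0.078, 0.08 , 0.082, 0.084,
       0.086, 0.088]))
[0.59740334 0.24627388 0.0745    ] [0.53836708 0.23382825 0.0745    ] 0.06033385379452952 [0.56788521 0.24005106 0.0745    ] 11.90440630819689
0.04648627670564167 -76.67809119657723
0.059524878379031254 -132.57376190838508
```

Run:
```python
from m import *
f=load('top0')
for (u,v) in [(530,230),(540,205),(500,190),(525,255),(478,240),(400,245),(440,315),(300,370)]: print(u,v,world(f,u,v)[0].round(3))
vv,uu=np.mgrid[0:420:2,0:560:2]; p=world(f,uu.ravel(),vv.ravel()); z=f['z_map'][vv.ravel(),uu.ravel()]
k=(z>0)&(p[:,2]>.15)&(p[:,1]<0); q=p[k]
for y in np.arange(-.6,0,.05):
    s=q[(q[:,1]>=y)&(q[:,1]<y+.05)]
    if len(s): print(y.round(2),s[:,0].min().round(3),s[:,2].max().round(3),s[np.argmin(s[:,0])].round(3))
```

```text
530 230 [ 0.543 -0.211  0.452]
540 205 [ 0.577 -0.25   0.418]
500 190 [ 0.6   -0.208  0.4  ]
525 255 [ 0.514 -0.21   0.439]
478 240 [ 0.546 -0.345  0.066]
400 245 [ 0.54  -0.175  0.065]
440 315 [ 0.386 -0.273  0.013]
300 370 [ 0.117 -0.004 -0.604]
-0.55 1.039 0.179 [ 1.039 -0.515  0.165]
-0.5 1.037 0.178 [ 1.037 -0.468  0.178]
-0.45 1.038 0.173 [ 1.038 -0.442  0.168]
-0.4 1.039 0.167 [ 1.039 -0.356  0.152]
-0.35 0.621 0.404 [ 0.621 -0.301  0.387]
-0.3 0.541 0.429 [ 0.541 -0.264  0.429]
-0.25 0.508 0.464 [ 0.508 -0.219  0.427]
-0.2 0.525 0.443 [ 0.525 -0.199  0.443]
-0.15 1.039 0.157 [ 1.039 -0.14   0.151]
-0.1 1.038 0.157 [ 1.038 -0.063  0.157]
-0.05 0.911 0.198 [ 0.911 -0.     0.193]
```

View pics/wrist0.png

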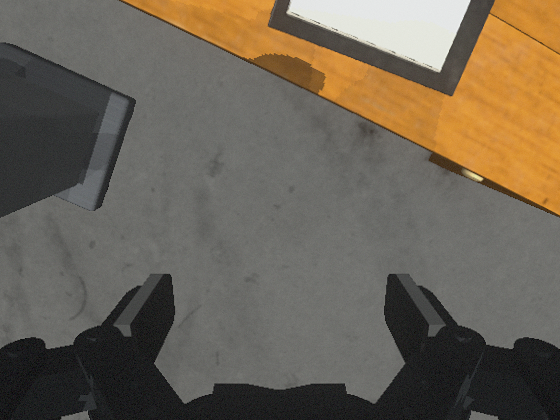

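```bash
cat > d.py <<'E'
import sys
from h import *
from scipy.spatial.transform import Rotation as Q
def delta(pos,yawdeg):
    s=manip.state(); R=Q.from_quat(s['tool_rot'],scalar_first=True)
    y=np.radians(yawdeg); T=Q.from_matrix(np.array([[np.cos(y),np.sin(y),0],[np.sin(y),-np.cos(y),0],[0,0,-1]]))
    x=R.as_matrix()[:,0]
    print('t',round(s['time'],2),'pos',s['tool_pos'].round(4),'yaw',np.degrees(np.arctan2(x[1],x[0])).round(1),'tilt',np.degrees(np.arccos(-R.as_matrix()[2,2])).round(2),'w',round(s['gripper_width'],3),'F',s['contact_force'].round(1),'q',s['joint_pos'].round(2))
    print('d',R.inv().apply(np.array(pos)-s['tool_pos']).round(4),'a',(R.inv()*T).as_rotvec().round(3))
a=list(map(float,sys.argv[1:])); delta(a[:3],a[3])
E
python3 d.py .30 -.24 .24 -12
```

```text
t 0.15 pos [ 0.2614 -0.5671  0.1984] yaw -65.3 tilt 0.09 w 1.0 F [ 0.9  0.3 -0.2] q [-1.26  0.05  1.61 -0.    1.48 -0.12]
d [-0.281  -0.172  -0.0412] a [-0.001  0.001 -0.93 ]
```

```bash
python3 -m handwheel '[{"dx":-0.045,"dy":-0.025,"dz":-0.01,"az":-0.18},{"dx":-0.1,"dy":-0.06,"dz":-0.02,"az":-0.37},{"dx":-0.16,"dy":-0.1,"dz":-0.03,"az":-0.56},{"dx":-0.22,"dy":-0.135,"dz":-0.04,"az":-0.75},{"dx":-0.28,"dy":-0.172,"dz":-0.04,"az":-0.93}]' 0; python3 d.py .43 -.03 .25 40
```

```text
t 0.15 pos [ 0.2614 -0.5671  0.1984] yaw -65.3 tilt 0.09 w 1.0 F [ 0.9  0.3 -0.2] q [-1.26  0.05  1.61 -0.    1.48 -0.12]
d [-0.4173 -0.3779 -0.0509] a [-2.000e-03  1.000e-03 -1.837e+00]invalid input at $[0]: expected keys dx, dy, dz, ax, ay, az
```

All six keys are required.

```bash
python3 -m handwheel '[{"dx":-0.045,"dy":-0.025,"dz":-0.01,"ax":0,"ay":0,"az":-0.18},{"dx":-0.1,"dy":-0.06,"dz":-0.02,"ax":0,"ay":0,"az":-0.37},{"dx":-0.16,"dy":-0.1,"dz":-0.03,"ax":0,"ay":0,"az":-0.56},{"dx":-0.22,"dy":-0.135,"dz":-0.04,"ax":0,"ay":0,"az":-0.75},{"dx":-0.28,"dy":-0.172,"dz":-0.04,"ax":0,"ay":0,"az":-0.93}]' 0; python3 d.py .43 -.03 .25 40
```

```text
time: 0.78
tool_pos: [0.2972, -0.2687, 0.2388]
tool_rot: [0.0, 0.995, -0.102, 0.001]
contact_force: [0.6, 0.0, 0.6]
gripper_width: 0.997
t 0.78 pos [ 0.2972 -0.2687  0.2388] yaw -11.7 tilt 0.07 w 0.997 F [0.6 0.  0.6] q [-0.92 -0.55  2.05  0.    1.64 -0.72]
d [ 0.0818 -0.2606 -0.0112] a [ 0.001 -0.001 -0.902]
```

```bash
python3 -m handwheel '[{"dx":0.0,"dy":-0.04,"dz":0,"ax":0,"ay":0,"az":-0.18},{"dx":0.01,"dy":-0.09,"dz":0,"ax":0,"ay":0,"az":-0.36},{"dx":0.03,"dy":-0.14,"dz":0,"ax":0,"ay":0,"az":-0.54},{"dx":0.055,"dy":-0.19,"dz":0,"ax":0,"ay":0,"az":-0.72},{"dx":0.08,"dy":-0.235,"dz":0,"ax":0,"ay":0,"az":-0.9}]' 0; python3 d.py .46 .0155 .23 81.5
```

```text
time: 1.4
tool_pos: [0.4249, -0.0552, 0.2384]
tool_rot: [0.0, 0.94, 0.342, 0.0]
contact_force: [1.2, -0.9, 0.4]
gripper_width: 1.007
t 1.4 pos [ 0.4249 -0.0552  0.2384] yaw 40.0 tilt 0.05 w 1.007 F [ 1.2 -0.9  0.4] q [-0.3  -0.47  1.99 -0.    1.61 -1.  ]
d [ 0.0723 -0.0317  0.0084] a [ 0.001 -0.    -0.725]
```

```bash
python3 -m handwheel '[{"dx":0.02,"dy":-0.01,"dz":0,"ax":0,"ay":0,"az":-0.18},{"dx":0.04,"dy":-0.015,"dz":0,"ax":0,"ay":0,"az":-0.36},{"dx":0.05,"dy":-0.015,"dz":0,"ax":0,"ay":0,"az":-0.54},{"dx":0.05,"dy":-0.015,"dz":0,"ax":0,"ay":0,"az":-0.725},{"dx":0.05,"dy":-0.015,"dz":0,"ax":0,"ay":0,"az":-0.725}]' 0; python3 d.py .46 .0155 .23 81.5;python3 -c "
from m import *
grab('wrist','wrist1')"
```

```text
time: 2.02
tool_pos: [0.453, -0.0135, 0.2379]
tool_rot: [-0.0, 0.76, 0.65, -0.0]
contact_force: [0.5, 0.3, 0.2]
gripper_width: 1.004
t 2.02 pos [ 0.453  -0.0135  0.2379] yaw 81.0 tilt 0.04 w 1.004 F [0.5 0.3 0.2] q [-0.19 -0.4   1.94 -0.    1.59 -1.61]
d [0.0297 0.0024 0.0079] a [-0.001 -0.    -0.008]
```

View pics/wrist1.png

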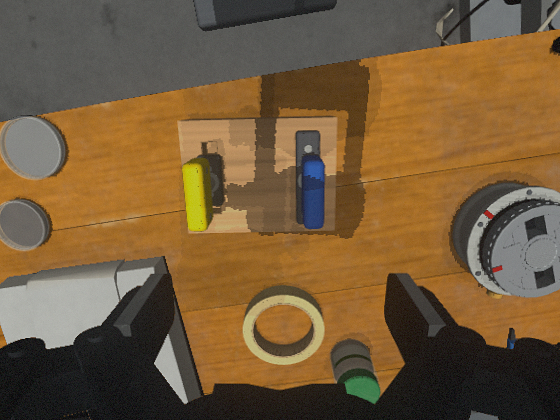

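The wrist view shows the blue grip at (313,190), yellow at (197,195), and part of the ring at the right edge. Measuring the grip from this view.

Run:
```python
from m import *
f=load('wrist1')
for w in('blue','yellow'):
    u,v,p=segpts(f,w,0); k=(p[:,2]>.08)&(p[:,2]<.14)&(np.abs(p[:,0]-.46)<.08)&(np.abs(p[:,1])<.15)
    print(w,k.sum(),rect(p[k]),np.median(p[k],0))
    q=p[k]; q=q[q[:,2]>np.percentile(q[:,2],95)-.006]; print(len(q),rect(q),q[:,2].mean())
for y,x in ((190,313),(140,308),(230,190)): print(world(f,x,y))
# top image head of the blue spanner (dark grey) 
f=load('top0');P=lambda x,y,z:world(f,285+x/7-.43,245+y/7-.43,plane=z)[0]
for c in ((195,127),(165,450),(158,128),(233,130),(125,440),(200,452)): print(c,P(*c,.054).round(4))
for c in ((210,198),(190,412),(240,205),(180,200),(165,400),(222,410)): print(c,P(*c,.122).round(4))
```

```text
blue 1220 (array([0.45876199, 0.01537588]), (0.016279637813568115, 0.05825597047805786), np.float32(173.1153)) [0.45822169 0.0156021  0.12239494]
1216 (array([0.45876274, 0.01537955]), (0.01625831238925457, 0.05825309827923775), np.float32(173.08315)) 0.12226547609636944
yellow 1705 (array([ 0.44493237, -0.08290552]), (0.018288739025592804, 0.05848371982574463), np.float32(172.18782)) [ 0.44298905 -0.08022433  0.1220182 ]
1403 (array([ 0.44493684, -0.08301541]), (0.018017584457993507, 0.05844910815358162), np.float32(172.08058)) 0.12207897681888723
[[0.45385145 0.01551252 0.12291177]]
[[0.42083216 0.02114099 0.05336297]]
[[ 0.4725538  -0.09287079  0.12187963]]
(195, 127) [0.5074 0.0091 0.054 ]
(165, 450) [0.4129 0.0206 0.054 ]
(158, 128) [0.5074 0.0201 0.054 ]
(233, 130) [ 0.5063 -0.0023  0.054 ]
(125, 440) [0.4161 0.0323 0.054 ]
(200, 452) [0.4121 0.0102 0.054 ]
(210, 198) [0.4888 0.0126 0.122 ]
(190, 412) [0.4311 0.0196 0.122 ]
(240, 205) [0.4867 0.0044 0.122 ]
(180, 200) [0.4884 0.0208 0.122 ]
(165, 400) [0.4345 0.0264 0.122 ]
(222, 410) [0.4315 0.0109 0.122 ]
```

```bash
python3 -m handwheel '[{"dx":0.015,"dy":0.001,"dz":0.01,"ax":0,"ay":0,"az":-0.02},{"dx":0.03,"dy":0.003,"dz":0.03,"ax":0,"ay":0,"az":-0.028},{"dx":0.03,"dy":0.003,"dz":0.06,"ax":0,"ay":0,"az":-0.028},{"dx":0.03,"dy":0.003,"dz":0.07,"ax":0,"ay":0,"az":-0.028},{"dx":0.03,"dy":0.003,"dz":0.07,"ax":0,"ay":0,"az":-0.028}]' 60; python3 d.py .4595 .0152 .085 82.6
```

```text
time: 2.7
tool_pos: [0.4602, 0.0159, 0.1675]
tool_rot: [-0.001, 0.751, 0.661, -0.001]
contact_force: [-0.2, 0.2, 0.4]
gripper_width: 0.761
t 2.7 pos [0.4602 0.0159 0.1675] yaw 82.7 tilt 0.1 w 0.761 F [-0.2  0.2  0.4] q [-0.13 -0.34  2.02  0.    1.46 -1.57]
d [-0.0008 -0.0005  0.0825] a [-0.002 -0.     0.002]
```

```bash
python3 -m handwheel '[{"dx":0,"dy":0,"dz":0.03,"ax":0,"ay":0,"az":0},{"dx":-0.0005,"dy":0,"dz":0.06,"ax":0,"ay":0,"az":0},{"dx":-0.0005,"dy":0,"dz":0.082,"ax":0,"ay":0,"az":0},{"dx":-0.0005,"dy":0,"dz":0.082,"ax":0,"ay":0,"az":0},{"dx":-0.0005,"dy":0,"dz":0.082,"ax":0,"ay":0,"az":0}]' 60; python3 d.py .4595 .0152 .085 82.6; python3 -c "
from m import *
grab('scene','scene1')"
```

```text
time: 3.32
tool_pos: [0.462, 0.0149, 0.0882]
tool_rot: [0.001, 0.751, 0.661, 0.001]
contact_force: [-0.1, 0.1, -0.2]
gripper_width: 0.769
t 3.33 pos [0.462  0.0149 0.0882] yaw 82.7 tilt 0.16 w 0.769 F [-0.1  0.1 -0.2] q [-0.13 -0.26  2.09  0.    1.31 -1.57]
d [ 0.     -0.0025  0.0032] a [ 0.003 -0.     0.002]
```

View pics/scene1.png

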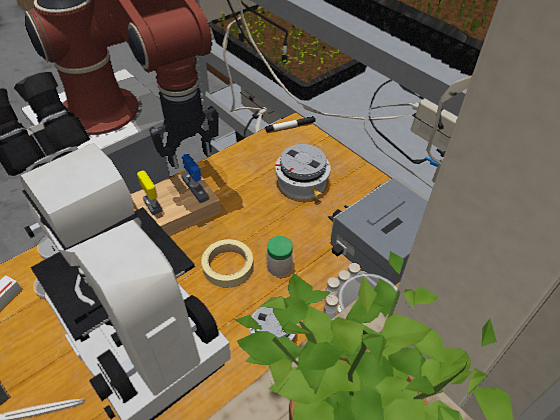

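The fingers straddle the blue grip at (190,160). Closing.

```bash
python3 -m handwheel '[{"dx":0,"dy":-0.002,"dz":0.002,"ax":0,"ay":0,"az":0},{"dx":0,"dy":-0.002,"dz":0.002,"ax":0,"ay":0,"az":0},{"dx":0,"dy":-0.002,"dz":0.002,"ax":0,"ay":0,"az":0},{"dx":0,"dy":-0.002,"dz":0.002,"ax":0,"ay":0,"az":0},{"dx":0,"dy":-0.002,"dz":0.002,"ax":0,"ay":0,"az":0}]' 255; python3 -m handwheel '[{"dx":0,"dy":0,"dz":0,"ax":0,"ay":0,"az":0},{"dx":0,"dy":0,"dz":0,"ax":0,"ay":0,"az":0}]' 255;python3 d.py .4595 .0152 .085 82.6
```

```text
time: 4.0
tool_pos: [0.4591, 0.0151, 0.085]
tool_rot: [0.0, 0.751, 0.661, 0.0]
contact_force: [-1.0, 0.0, 3.8]
gripper_width: 0.179
time: 4.25
tool_pos: [0.4591, 0.0152, 0.0849]
tool_rot: [0.0, 0.75, 0.661, 0.0]
contact_force: [-0.9, -0.4, 5.6]
gripper_width: 0.183
t 4.25 pos [0.4591 0.0152 0.0849] yaw 82.7 tilt 0.04 w 0.183 F [-0.9 -0.4  5.6] q [-0.13 -0.26  2.1  -0.    1.3  -1.57]
d [ 0.0001  0.0004 -0.0001] a [0.001 0.    0.002]
```

Gripped. Lifting straight up.

```bash
python3 -m handwheel '[{"dx":0,"dy":0,"dz":-0.015,"ax":0,"ay":0,"az":0},{"dx":0,"dy":0,"dz":-0.04,"ax":0,"ay":0,"az":0},{"dx":0,"dy":0,"dz":-0.075,"ax":0,"ay":0,"az":0},{"dx":0,"dy":0,"dz":-0.1,"ax":0,"ay":0,"az":0},{"dx":0,"dy":0,"dz":-0.1,"ax":0,"ay":0,"az":0}]' 255; python3 d.py .568 .24 .185 102;python3 -c "
from m import *
grab('scene','scene2');grab('wrist','wrist2')"
```

```text
time: 4.88
tool_pos: [0.4599, 0.0153, 0.1865]
tool_rot: [0.002, 0.75, 0.661, 0.002]
contact_force: [0.1, -0.6, -2.9]
gripper_width: 0.181
t 4.88 pos [0.4599 0.0153 0.1865] yaw 82.7 tilt 0.25 w 0.181 F [ 0.1 -0.6 -2.9] q [-0.13 -0.36  2.    0.    1.49 -1.57]
d [0.2366 0.0788 0.0019] a [ 0.004  0.    -0.336]
```

View pics/scene2.png

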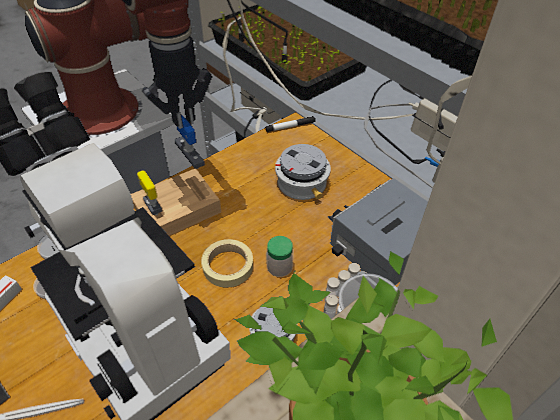

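View pics/wrist2.png

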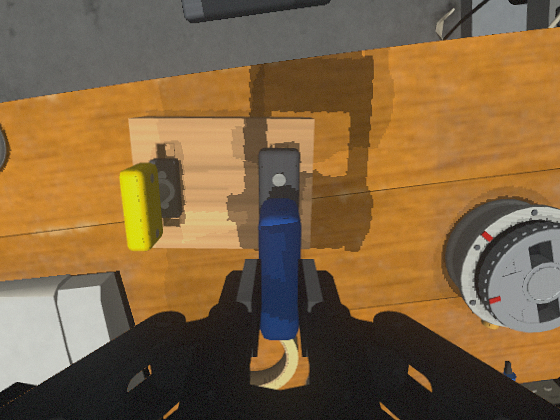

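The spanner is lifted out straight and the yellow one is undisturbed. Moving part-way to view the ring with the wrist camera.

```bash
python3 -m handwheel '[{"dx":0.03,"dy":-0.01,"dz":-0.01,"ax":0,"ay":0,"az":-0.05},{"dx":0.07,"dy":-0.03,"dz":-0.02,"ax":0,"ay":0,"az":-0.1},{"dx":0.1,"dy":-0.06,"dz":-0.03,"ax":0,"ay":0,"az":-0.2},{"dx":0.12,"dy":-0.075,"dz":-0.03,"ax":0,"ay":0,"az":-0.336},{"dx":0.12,"dy":-0.075,"dz":-0.03,"ax":0,"ay":0,"az":-0.336}]' 255;python3 -m handwheel '[{"dx":0,"dy":0,"dz":0,"ax":0,"ay":0,"az":0}]'; python3 d.py .568 .24 .185 102;python3 -c "
from m import *
grab('wrist','wrist3')"
```

```text
time: 5.6
tool_pos: [0.3979, 0.1447, 0.2122]
tool_rot: [-0.001, 0.628, 0.778, -0.001]
contact_force: [0.5, -0.1, -2.7]
gripper_width: 0.188
time: 5.72
tool_pos: [0.399, 0.1433, 0.2128]
tool_rot: [-0.001, 0.63, 0.777, -0.001]
contact_force: [-0.4, -0.6, -2.1]
gripper_width: 0.18
t 5.72 pos [0.399  0.1433 0.2128] yaw 101.9 tilt 0.14 w 0.18 F [-0.4 -0.6 -2.1] q [ 0.17 -0.47  2.04 -0.    1.58 -1.61]
d [0.0597 0.1854 0.0273] a [-0.002  0.    -0.002]
```

View pics/wrist3.png

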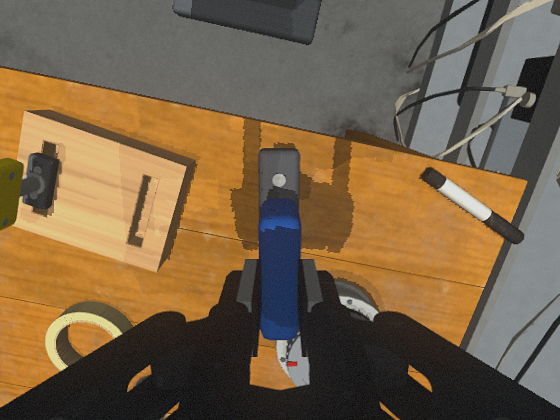

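I had the sign of dy reversed, harmlessly: the arm is in front of the ring in clear space. Moving forward to the viewing spot.

```bash
python3 -m handwheel '[{"dx":-0.015,"dy":0.04,"dz":0,"ax":0,"ay":0,"az":0},{"dx":-0.03,"dy":0.09,"dz":0,"ax":0,"ay":0,"az":0},{"dx":-0.045,"dy":0.14,"dz":0,"ax":0,"ay":0,"az":0},{"dx":-0.058,"dy":0.19,"dz":0,"ax":0,"ay":0,"az":0},{"dx":-0.058,"dy":0.21,"dz":0,"ax":0,"ay":0,"az":0}]' 255;python3 -m handwheel '[{"dx":0,"dy":0,"dz":0,"ax":0,"ay":0,"az":0}]'; python3 d.py .568 .24 .185 102;python3 -c "
from m import *
grab('wrist','wrist4')"
```

```text
time: 6.4
tool_pos: [0.6194, 0.1286, 0.2125]
tool_rot: [-0.001, 0.631, 0.776, -0.001]
contact_force: [0.4, -1.2, -2.8]
gripper_width: 0.186
time: 6.52
tool_pos: [0.6178, 0.1294, 0.2127]
tool_rot: [-0.001, 0.63, 0.776, -0.001]
contact_force: [-0.6, 0.7, -3.3]
gripper_width: 0.182
t 6.53 pos [0.6178 0.1294 0.2127] yaw 101.8 tilt 0.15 w 0.182 F [-0.6  0.7 -3.3] q [ 0.09  0.06  1.58 -0.    1.5  -1.69]
d [ 0.1185 -0.026   0.0278] a [-0.003 -0.    -0.003]
```

View pics/wrist4.png

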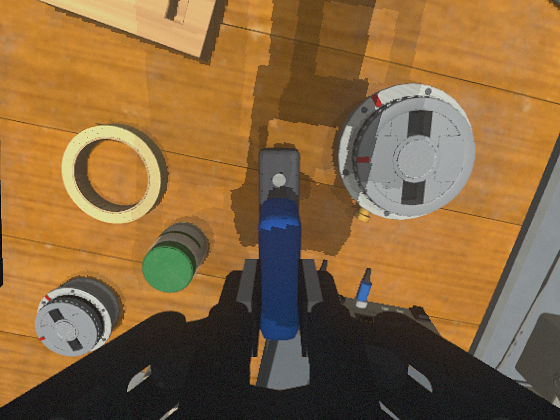

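The ring is clear: windows at about (419,122) and (413,191), ring mark (363,160), canister mark (376,101). Segmenting both windows.

Run:
```python
from m import *
f=load('wrist4'); im=f['image']
u,v=np.meshgrid(np.arange(380,460),np.arange(95,215)); p=world(f,u.ravel(),v.ravel()); zt=np.median(p[np.hypot(p[:,0]-.567,p[:,1]-.24)<.045][:,2]); print('ztop',zt)
g=cv2.cvtColor(im,cv2.COLOR_BGR2GRAY)
m=(g<75).astype(np.uint8); m[:, :395]=0; m[:,440:]=0; m[:95]=0; m[215:]=0
n,l,s,c=cv2.connectedComponentsWithStats(m)
for i in range(1,n):
    if s[i,4]>60: 
        vv,uu=np.nonzero(l==i); print(c[i],s[i],rect(world(f,uu,vv,plane=zt)))
a=cv2.resize(im[70:230,330:490],None,fx=3.7,fy=3.7,interpolation=cv2.INTER_CUBIC); cv2.imwrite('pics/r4z.png',a)
```

```text
ztop 0.07629206545707934
[419.33030853 122.61524501] [407 110  25  28 551] (array([0.53851557, 0.23441555]), (0.022178199142217636, 0.019131135195493698), np.float32(12.857571))
[412.35947712 192.68845316] [401 180  24  25 459] (array([0.59668374, 0.24700512]), (0.022022690623998642, 0.01910204254090786), np.float32(12.254877))
```

View pics/r4z.png

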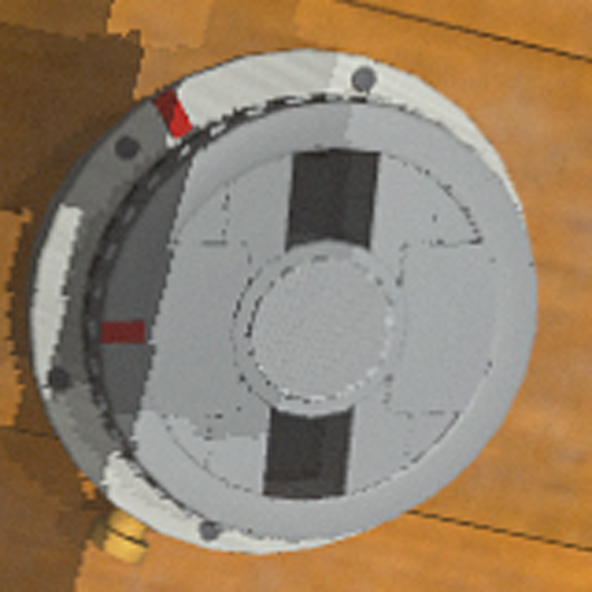

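```bash
python3 d.py .5677 .2404 .16 102.3
```

```text
t 6.58 pos [0.6169 0.1296 0.213 ] yaw 101.9 tilt 0.15 w 0.185 F [-0.2 -0.  -3.5] q [ 0.09  0.06  1.58 -0.    1.5  -1.69]
d [ 0.1186 -0.0252  0.0531] a [-0.003 -0.    -0.007]
```

```bash
python3 -m handwheel '[{"dx":0.03,"dy":-0.007,"dz":0.0,"ax":0,"ay":0,"az":0},{"dx":0.07,"dy":-0.015,"dz":0.0,"ax":0,"ay":0,"az":-0.007},{"dx":0.105,"dy":-0.022,"dz":0.02,"ax":0,"ay":0,"az":-0.007},{"dx":0.1185,"dy":-0.025,"dz":0.045,"ax":0,"ay":0,"az":-0.007},{"dx":0.1185,"dy":-0.025,"dz":0.053,"ax":0,"ay":0,"az":-0.007}]' 255;python3 -m handwheel '[{"dx":0,"dy":0,"dz":0,"ax":0,"ay":0,"az":0},{"dx":0,"dy":0,"dz":0,"ax":0,"ay":0,"az":0}]'; python3 d.py .5677 .2404 .1215 102.3;python3 -c "
from m import *
f=grab('wrist','wrist5');grab('scene','scene5')
cv2.imwrite('pics/s5z.png',cv2.resize(load('scene5')['image'][90:220,230:370],None,fx=4,fy=4,interpolation=cv2.INTER_CUBIC))"
```

```text
time: 7.2
tool_pos: [0.5654, 0.2413, 0.1592]
tool_rot: [-0.001, 0.626, 0.78, -0.002]
contact_force: [-1.1, -1.1, -3.0]
gripper_width: 0.181
time: 7.45
tool_pos: [0.5689, 0.2407, 0.1628]
tool_rot: [0.001, 0.627, 0.779, 0.001]
contact_force: [0.5, -0.3, -2.0]
gripper_width: 0.184
t 7.45 pos [0.5689 0.2407 0.1628] yaw 102.3 tilt 0.13 w 0.184 F [ 0.5 -0.3 -2. ] q [ 0.28  0.06  1.67 -0.    1.41 -1.51]
d [-0.0001 -0.0013  0.0413] a [0.002 0.    0.   ]
```

View pics/s5z.png

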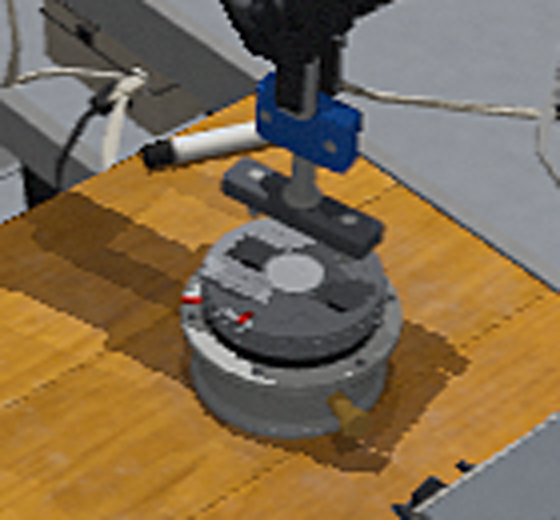

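View pics/wrist5.png

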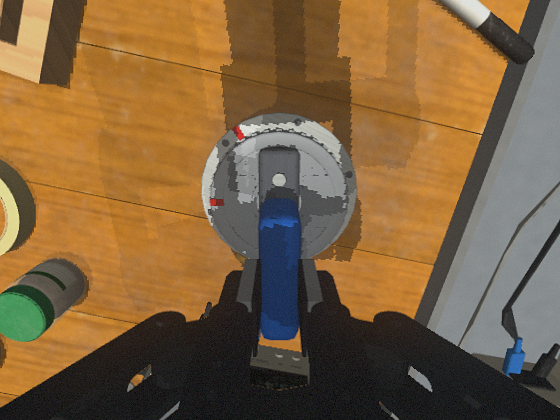

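The spanner hangs just above the ring, aligned with the windows, and the wrist view shows the head centred over the ring at (279,195). Lowering it now.

```bash
python3 -m handwheel '[{"dx":0,"dy":-0.001,"dz":0.008,"ax":0,"ay":0,"az":0},{"dx":0,"dy":-0.001,"dz":0.016,"ax":0,"ay":0,"az":0},{"dx":0,"dy":-0.001,"dz":0.022,"ax":0,"ay":0,"az":0},{"dx":0,"dy":-0.001,"dz":0.026,"ax":0,"ay":0,"az":0},{"dx":0,"dy":-0.001,"dz":0.03,"ax":0,"ay":0,"az":0}]' 255; python3 d.py .5677 .2404 .1215 102.3
```

```text
time: 8.18
tool_pos: [0.5669, 0.2413, 0.131]
tool_rot: [-0.0, 0.627, 0.779, -0.0]
contact_force: [-1.2, 1.0, -2.1]
gripper_width: 0.184
t 8.18 pos [0.5669 0.2413 0.131 ] yaw 102.4 tilt 0.0 w 0.184 F [-1.2  1.  -2.1] q [ 0.28  0.08  1.7   0.    1.36 -1.51]
d [-0.001   0.0006  0.0095] a [-0.    -0.     0.002]
```

```bash
python3 -m handwheel '[{"dx":0,"dy":0,"dz":0.003,"ax":0,"ay":0,"az":0},{"dx":0,"dy":0,"dz":0.006,"ax":0,"ay":0,"az":0},{"dx":0,"dy":0,"dz":0.0085,"ax":0,"ay":0,"az":0},{"dx":0,"dy":0,"dz":0.0085,"ax":0,"ay":0,"az":0}]' 255; python3 d.py .5677 .2404 .1215 102.3
```

```text
time: 8.68
tool_pos: [0.5668, 0.2411, 0.1226]
tool_rot: [-0.0, 0.627, 0.779, -0.0]
contact_force: [0.0, 0.5, -2.3]
gripper_width: 0.182
t 8.68 pos [0.5668 0.2411 0.1226] yaw 102.4 tilt 0.02 w 0.182 F [ 0.   0.5 -2.3] q [ 0.28  0.09  1.71 -0.    1.35 -1.51]
d [-0.0009  0.0008  0.0011] a [-0.     0.     0.001]
```

```bash
python3 -m handwheel '[{"dx":0,"dy":0,"dz":0.001,"ax":0,"ay":0,"az":0},{"dx":0,"dy":0,"dz":0.002,"ax":0,"ay":0,"az":0},{"dx":0,"dy":0,"dz":0.002,"ax":0,"ay":0,"az":0}]' 255; python3 d.py .5677 .2404 .1215 102.3;python3 -c "
from m import *
f=grab('scene','scene6')
cv2.imwrite('pics/s6z.png',cv2.resize(f['image'][90:220,230:370],None,fx=4,fy=4,interpolation=cv2.INTER_CUBIC))"
```

```text
time: 9.05
tool_pos: [0.567, 0.2412, 0.121]
tool_rot: [0.0, 0.627, 0.779, 0.0]
contact_force: [-0.2, 0.0, -1.5]
gripper_width: 0.183
t 9.05 pos [0.567  0.2412 0.121 ] yaw 102.4 tilt 0.01 w 0.183 F [-0.2  0.  -1.5] q [ 0.28  0.09  1.71 -0.    1.34 -1.51]
d [-0.0009  0.0005 -0.0005] a [0.    0.    0.002]
```

View pics/s6z.png

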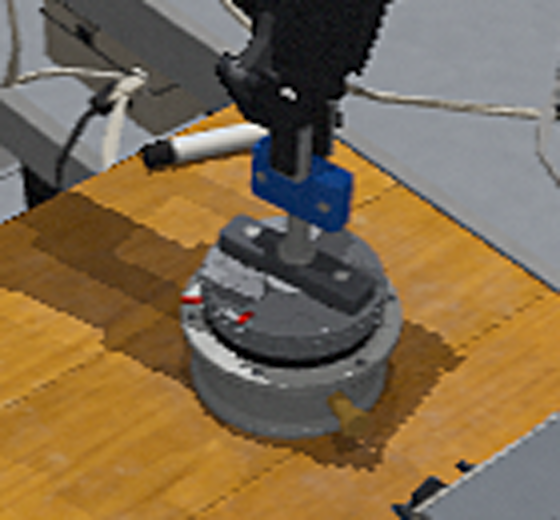

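Both prongs are in the windows and the head is practically on the ring. Seating it and starting the clockwise turn (+az, as the tool points down).

```bash
python3 -m handwheel '[{"dx":0,"dy":0,"dz":0.001,"ax":0,"ay":0,"az":0.0},{"dx":0,"dy":0,"dz":0.001,"ax":0,"ay":0,"az":0.1},{"dx":0,"dy":0,"dz":0.001,"ax":0,"ay":0,"az":0.2},{"dx":0,"dy":0,"dz":0.001,"ax":0,"ay":0,"az":0.3},{"dx":0,"dy":0,"dz":0.001,"ax":0,"ay":0,"az":0.4}]' 255; python3 d.py .5677 .2404 .1215 35; python3 -c "
from h import *
print(manip.state()['ft_torque'])"
```

```text
time: 9.72
tool_pos: [0.5677, 0.2413, 0.121]
tool_rot: [0.001, 0.77, 0.638, 0.001]
contact_force: [0.1, -0.8, 1.2]
gripper_width: 0.179
t 9.72 pos [0.5677 0.2413 0.121 ] yaw 79.3 tilt 0.12 w 0.179 F [ 0.1 -0.8  1.2] q [ 0.28  0.09  1.71 -0.    1.34 -1.1 ]
d [-0.0009  0.0002 -0.0005] a [ 0.002 -0.001  0.773]
[-0.10956209  0.0442895   0.09951245]
```

```bash
python3 -m handwheel '[{"dx":0,"dy":0,"dz":0,"ax":0,"ay":0,"az":0.1},{"dx":0,"dy":0,"dz":0,"ax":0,"ay":0,"az":0.2},{"dx":0,"dy":0,"dz":0,"ax":0,"ay":0,"az":0.32},{"dx":0,"dy":0,"dz":0,"ax":0,"ay":0,"az":0.44},{"dx":0,"dy":0,"dz":0,"ax":0,"ay":0,"az":0.55}]' 255; python3 d.py .5677 .2404 .1215 35; python3 -c "
from m import *
print(manip.state()['ft_torque'])
f=grab('wrist','wrist7')
cv2.imwrite('pics/w7z.png',cv2.resize(f['image'][90:290,170:400],None,fx=3,fy=3,interpolation=cv2.INTER_CUBIC))"
```

```text
time: 10.35
tool_pos: [0.5679, 0.241, 0.121]
tool_rot: [0.001, 0.914, 0.405, 0.001]
contact_force: [0.5, -1.6, 1.3]
gripper_width: 0.182
t 10.35 pos [0.5679 0.241  0.121 ] yaw 47.8 tilt 0.15 w 0.182 F [ 0.5 -1.6  1.3] q [ 0.28  0.09  1.71 -0.    1.34 -0.55]
d [-0.0006  0.0002 -0.0005] a [ 0.002 -0.002  0.223]
[-0.30871902 -0.04972211  0.14367672]
```

View pics/w7z.png

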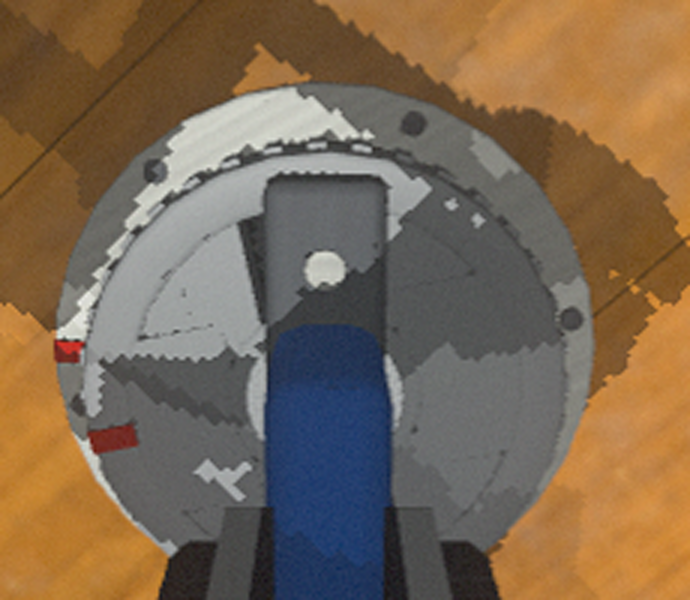

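The ring's mark is at zoom (113,438) and the flange's at (67,350), so about 15–20° remains. Measuring it exactly.

```bash
cat > marks.py <<'E'
from m import *
import sys
f=load(sys.argv[1]); hsv=cv2.cvtColor(f['image'],cv2.COLOR_BGR2HSV)
m=cv2.inRange(hsv,(0,140,60),(7,255,255))|cv2.inRange(hsv,(173,140,60),(180,255,255))
n,l,s,c=cv2.connectedComponentsWithStats(m); C=np.array([.5677,.2405])
for i in range(1,n):
    if s[i,4]<8: continue
    v,u=np.nonzero(l==i); p=np.median(world(f,u,v),0)
    d=p[:2]-C
    if np.hypot(*d)<.08: print(c[i].round(1),s[i,4],p.round(4),'r',np.hypot(*d).round(4),'ang',np.degrees(np.arctan2(d[1],d[0])).round(1))
E
python3 marks.py wrist4; echo; python3 marks.py wrist7
```

```text
[376.5 100.5] 65 [0.5267 0.2    0.0522] r 0.0576 ang -135.3
[362.9 159.2] 51 [0.5774 0.1952 0.0776] r 0.0463 ang -77.9

[191.9 206.7] 61 [0.5251 0.1982 0.0522] r 0.06 ang -135.2
[207.1 235.9] 105 [0.5438 0.2012 0.0778] r 0.046 ang -121.3
```

13.9° (0.243 rad) remains. Turning in smaller steps now.

```bash
python3 -m handwheel '[{"dx":0,"dy":0,"dz":0,"ax":0,"ay":0,"az":0.07},{"dx":0,"dy":0,"dz":0,"ax":0,"ay":0,"az":0.14},{"dx":0,"dy":0,"dz":0,"ax":0,"ay":0,"az":0.19},{"dx":0,"dy":0,"dz":0,"ax":0,"ay":0,"az":0.23},{"dx":0,"dy":0,"dz":0,"ax":0,"ay":0,"az":0.23}]' 255; python3 d.py .5677 .2404 .1215 33.5; python3 -c "
from m import *
print(manip.state()['ft_torque']);grab('wrist','wrist8')"; python3 marks.py wrist8
```

```text
time: 11.02
tool_pos: [0.568, 0.2409, 0.121]
tool_rot: [0.001, 0.954, 0.3, 0.001]
contact_force: [1.4, -2.8, 2.7]
gripper_width: 0.184
t 11.03 pos [0.568  0.2409 0.121 ] yaw 34.9 tilt 0.15 w 0.184 F [ 1.4 -2.8  2.7] q [ 0.28  0.09  1.71 -0.    1.34 -0.33]
d [-0.0005  0.0002 -0.0005] a [ 0.002 -0.002  0.024]
[-0.49582503 -0.16689473  0.04495072]
[193.8 225.1] 44 [0.5245 0.1979 0.0524] r 0.0606 ang -135.4
[207.1 235.8] 109 [0.5353 0.2076 0.0776] r 0.0461 ang -134.6
```

```bash
python3 -m handwheel '[{"dx":0,"dy":0,"dz":0,"ax":0,"ay":0,"az":0.02},{"dx":0,"dy":0,"dz":0,"ax":0,"ay":0,"az":0.04},{"dx":0,"dy":0,"dz":0,"ax":0,"ay":0,"az":0.04}]' 255; python3 d.py .5677 .2404 .1215 33.5; python3 -c "
from m import *
print(manip.state()['ft_torque']);grab('wrist','wrist9')"; python3 marks.py wrist9
```

```text
time: 11.45
tool_pos: [0.5678, 0.2409, 0.121]
tool_rot: [0.001, 0.96, 0.28, 0.001]
contact_force: [1.4, -4.6, 5.1]
gripper_width: 0.179
t 11.45 pos [0.5678 0.2409 0.121 ] yaw 32.5 tilt 0.14 w 0.179 F [ 1.4 -4.6  5.1] q [ 0.28  0.09  1.71 -0.    1.34 -0.29]
d [-0.0004  0.0003 -0.0005] a [ 0.002 -0.002 -0.017]
[-0.71077737 -0.2830188   0.39994719]
[194.9 228.6] 42 [0.5246 0.1977 0.0521] r 0.0608 ang -135.2
[207.5 237.6] 110 [0.5345 0.208  0.0776] r 0.0465 ang -135.5
```

The marks coincide within 0.3° and the torque rose to 0.4 N m, so the ring is at its stop. Backing off slightly and releasing.

```bash
python3 -m handwheel '[{"dx":0,"dy":0,"dz":-0.0005,"ax":0,"ay":0,"az":-0.02},{"dx":0,"dy":0,"dz":-0.0005,"ax":0,"ay":0,"az":-0.02}]' 255;  python3 -m handwheel '[{"dx":0,"dy":0,"dz":0,"ax":0,"ay":0,"az":0},{"dx":0,"dy":0,"dz":0,"ax":0,"ay":0,"az":0},{"dx":0,"dy":0,"dz":0,"ax":0,"ay":0,"az":0},{"dx":0,"dy":0,"dz":0,"ax":0,"ay":0,"az":0},{"dx":0,"dy":0,"dz":0,"ax":0,"ay":0,"az":0}]' 60; python3 d.py .5677 .2404 .1215 33.5;  python3 -c "
from m import *
f=grab('scene','scene10')
cv2.imwrite('pics/s10z.png',cv2.resize(f['image'][90:220,230:370],None,fx=4,fy=4,interpolation=cv2.INTER_CUBIC))"
```

```text
time: 11.75
tool_pos: [0.5677, 0.241, 0.121]
tool_rot: [0.0, 0.957, 0.289, 0.001]
contact_force: [2.7, -4.4, 5.0]
gripper_width: 0.182
time: 12.38
tool_pos: [0.5668, 0.2413, 0.1202]
tool_rot: [-0.0, 0.957, 0.289, -0.0]
contact_force: [-0.0, -0.5, 0.1]
gripper_width: 0.761
t 12.38 pos [0.5668 0.2413 0.1202] yaw 33.6 tilt 0.02 w 0.761 F [-0.  -0.5  0.1] q [ 0.28  0.09  1.71  0.    1.34 -0.31]
d [ 0.0003  0.0013 -0.0013] a [-0.     0.     0.002]
```

View pics/s10z.png

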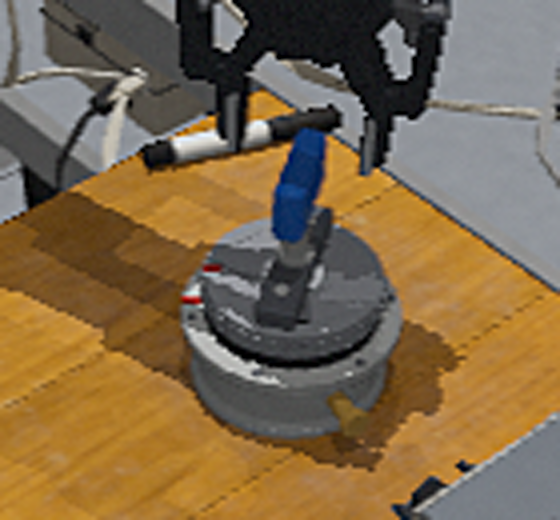

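The spanner stands upright in the ring, with the fingers open on both sides and the red marks lined up at (210,268) and (190,298). Retracting straight up.

```bash
python3 -m handwheel '[{"dx":0,"dy":0,"dz":-0.02,"ax":0,"ay":0,"az":0},{"dx":0,"dy":0,"dz":-0.06,"ax":0,"ay":0,"az":0},{"dx":0,"dy":0,"dz":-0.11,"ax":0,"ay":0,"az":0},{"dx":0,"dy":0,"dz":-0.15,"ax":0,"ay":0,"az":0},{"dx":0,"dy":0,"dz":-0.15,"ax":0,"ay":0,"az":0}]' 60;python3 -m handwheel '[{"dx":0,"dy":0,"dz":0,"ax":0,"ay":0,"az":0},{"dx":0,"dy":0,"dz":0,"ax":0,"ay":0,"az":0}]'; python3 d.py .5677 .2404 .1215 33.5; python3 -c "
from m import *
f=grab('wrist','wrist11'); g=grab('scene','scene11')
u,v,p=segpts(f,'blue',0);k=(p[:,2]>.14)&(p[:,2]<.18)&(np.hypot(p[:,0]-.568,p[:,1]-.24)<.06);q=p[k];print(len(q),rect(q),np.median(q[:,2]))
cv2.imwrite('pics/s11z.png',cv2.resize(g['image'][90:220,130:370],None,fx=3,fy=3,interpolation=cv2.INTER_CUBIC))"; python3 marks.py wrist11
```

```text
time: 13.05
tool_pos: [0.5693, 0.242, 0.2779]
tool_rot: [0.0, 0.957, 0.289, 0.006]
contact_force: [-0.1, -0.2, 0.4]
gripper_width: 0.761
time: 13.3
tool_pos: [0.5661, 0.241, 0.2687]
tool_rot: [-0.0, 0.957, 0.289, -0.001]
contact_force: [-1.3, 0.2, -0.3]
gripper_width: 0.764
t 13.3 pos [0.5661 0.241  0.2687] yaw 33.6 tilt 0.16 w 0.764 F [-1.3  0.2 -0.3] q [ 0.28  0.    1.55  0.    1.59 -0.31]
d [0.0014 0.0015 0.1472] a [-0.001  0.003  0.002]
1363 (array([0.56755358, 0.24152099]), (0.0169619619846344, 0.05849825590848923), np.float32(124.305916)) 0.15838317307038158
[227.4 183. ] 26 [0.5255 0.1988 0.0522] r 0.0593 ang -135.4
[236.3 186.2] 41 [0.5348 0.208  0.0776] r 0.0463 ang -135.4
```

View pics/wrist11.png

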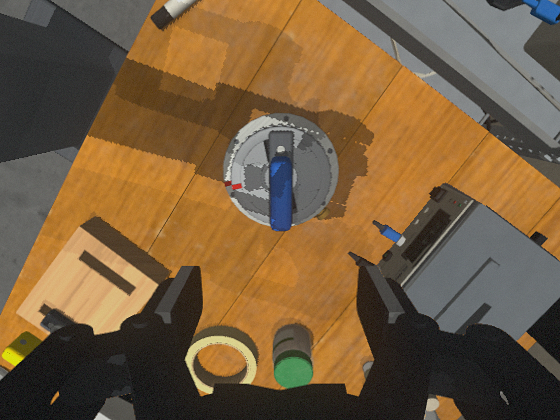

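View pics/s11z.png

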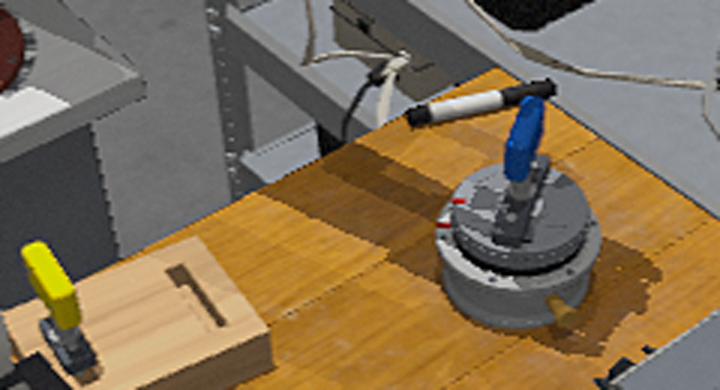

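Everything checks out: the marks align, and the grip top at 0.158 m means the head is on the ring face. Handing in.

```bash
python3 -c "
from plant import manip
print(manip.job_done(), manip.state()['time'])"
```

```text
the job is handed in; nothing more can be done
the job is handed in; nothing more can be done
```

I tightened the lock ring to its stop with the blue-handled spanner, left the spanner standing in it, and handed the job in at about 13.4 s of the 45 s. No verdict is reported.

I lifted the spanner from the rack, set both prongs in the larger canister's ring and turned it about 1.2 rad clockwise. I then let go and pulled straight up, clear of everything.

Last checks:
- **Ring at stop:** both red marks measured at -135.4°, so they meet. The torque about the vertical had risen to 0.4 N m against the stop.
- **Spanner seated:** the top of its grip is at 0.158 m, which is the height expected with the head on the ring face. It is within about 1.5 mm of the ring's centre and looks upright in the camera view. Its heading is about 0.18 rad off the ring's, which is the prongs' play.
- **Yellow spanner:** still standing in its pocket in the last picture; I did not re-measure its position.
- **Gripper:** open, about 15 cm above where it released the spanner, with no sign of contact force.

Nothing failed or disagreed in these checks. On the way, one command was refused for missing keys, and one sideways move went the wrong way in clear space without touching anything.

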